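# Hold a flask down in the sprung cradle

## Task

Take the round flask with the yellow stopper out of the flask rack, set it upright in the blue sprung ring on the white stirrer base, and press it down against the springs until the ring's red pointer stands in the green band, about half way down its travel; never run the ring down on to its bottom stop. Finish while still holding the flask pressed down there, steady and upright, so that the dosing tip can be fitted above it: do not let go at the end. Touch only the flask, not the cradle, and leave the other two flasks and the rest of the bench things where they are.

Things in the scene. Friction and masses are not known exactly. Their poses are not given: they have to be found in the camera images.
- yellow_flask: The flask to use: clear glass with a yellow stopper; round glass flask, ball 64 mm across, straight neck 22 mm across from 62 to 108 mm above its underside, stopper 28 mm across from 108 to 126 mm; 0.14 to 0.24 kg with the weight low. Origin: the lowest point of the ball; z runs up the neck. It stands in one of the three wells of the rack, its underside 14 mm above the table.
- amber_flask: Not to be used: amber glass with a black stopper; same shape and sizes as the yellow-stoppered flask; in another well of the rack.
- green_flask: Not to be used: green glass with a white stopper; same shape and sizes; in another well of the rack.
- rack: Grey flask rack, a fixed plate 85 mm (x) by 290 mm (y) by 24 mm high with three square wells 46 mm wide in a row along its own y axis at -95, 0 and +95 mm. Origin: centre of its underside, on the table. It stands on one side of the bench, the cradle on the other, either way round.
- cradle: White stirrer base with the sprung ring, fixed: base 150 mm (x) by 170 mm (y), top at 45 mm. Two steel guide posts at y = -54 and +54 mm rise to 118 mm; blue spring sleeves 19 mm across run on them (top at 106 mm with the ring up). A white scale plate 18 mm wide beside the post, at y = +77 mm, reaches 107 mm and carries the green band from 67 to 77 mm and a black line at 61 mm (bottom stop). Origin: centre of the underside, on the table, below the ring's centre.
- ring_seat (a point): Centre of the top face of the blue ring (outside 72 mm, hole 52 mm across, 10 mm thick), 90 mm above the table when the ring is up; moves down with the ring. A flask seated upright has its underside about 13 mm below this point.
- ring (a joint): How far the ring is pressed down, in m: 0 at the top (sprung up), 0.024 at the bottom stop. The red pointer stands in the green band from 0.008 to 0.018. The springs push up with 4 N at the top plus 0.5 N per mm; the ring itself weighs 0.8 N, and the flask's weight alone does not move it. It springs up again when let go.
- reagent_bottle: Bystander: amber bottle with a red cap, 60 mm across, 130 mm high, beyond the rack and cradle. Origin: centre of its underside.
- conical_flask: Bystander: conical glass flask, 72 mm across the foot, 90 mm high, beyond the rack and cradle. Origin: centre of its underside.
- jar: Bystander: white jar with a blue lid, 64 mm across, 70 mm high, beyond the rack and cradle. Origin: centre of its underside.
- dish: Bystander: flat round white dish with a clear lid, 94 mm across, 18 mm high, at the right-hand side. Origin: centre of its underside.
- spatula: Bystander: flat spatula 190 mm long with a black handle, lying at the left-hand side. Origin on its underside.
Mind the look-alikes: they are no part of the job. Leave any pink or purple look-alike of the yellow_flask alone.

How it is judged:
On the way:
1. the yellow-stoppered flask is lifted clear of its well by the gripper (z of yellow_flask in the frame of rack above 0.035 m and contact force between the fingers and yellow_flask above 1 N), for 0.1 s.
At the end, for the whole second after the job is handed in: Robot still holding: yellow-stoppered flask seated in the ring (within 6 mm of its centre, 8 to 18 mm below its top, tilt under 0.2 rad), ring held still 8 to 18 mm down by fingers pressing on the flask (2 N; flask on cradle 4 N), robot not bearing on the cradle (1 N) (value of joint ring between 0.008 and 0.018 m and horizontal distance between yellow_flask and ring_seat below 0.006 m and z of yellow_flask in the frame of ring_seat between -0.018 and -0.008 m and angle between yellow_flask's own z axis and vertical below 0.2 rad and contact force between yellow_flask and cradle above 4 N and contact force between the fingers and yellow_flask above 2 N and contact force between each of the arm, the fingers and cradle below 1 N and linear speed of yellow_flask below 0.02 m/s and velocity of joint ring below 0.02 m/s); the arm keeps its last pose, push and grip.
It fails at once if the ring is run down on to its bottom stop (value of joint ring above 0.0228 m).
It fails at once if the robot bears on the cradle (contact force between any of the arm, the fingers and cradle above 3 N).
It fails at once if another flask or a bench thing is disturbed (moved over 20 mm) (distance of any of amber_flask, green_flask, reagent_bottle, conical_flask, jar, dish, spatula from where it was at the start of the episode above 0.02 m).
It fails at once if another flask is tipped (angle between any of amber_flask, green_flask's own z axis and vertical above 0.4 rad).
It also fails if it takes over 35 s, if anything falls off the work surface, if the arm or the gripper's body presses on something with over 40 N, if the wrist force passes 120 N, or if a joint passes its speed limit or range.

## Robot

A 6-joint arm with a two-finger parallel gripper is mounted at the origin on the work surface. World frame = base frame: x ahead of the robot, y to its left, z up, the work surface at z = 0. Lengths are in m, angles in rad, forces in N, time in s.
With the tool pointing down it reaches from about 0.325 to 0.775 m from the base axis. Payload 9.3 kg.
Tool frame: the origin (TCP) lies midway between the tips of the shut fingers; the grasp point (between the pads) lies 19 mm behind it; z points along the fingers, y is the line along which they close (so a half turn about z gives the same grasp; the last joint's range is limited). The gripper opens to 85 mm and grips with 20 to 120 N. Pads are 22 mm wide; open, the fingers measure 114 mm over their backs; the gripper's body (76 mm by 85 mm) begins 54 mm behind the grasp point. The pads swing forward as they close: fully open they stand 13 mm farther back than shut.
Start: joints at [1.107, 0.259, 0.021, 1.334, 0, 1.418], TCP at [0.168, 0.524, 0.231] pointing down, gripper open.
Joint ranges: [-3.04, 3.04], [-0.91, 1.82], [-1.04, 1.36], [-1.92, 1.95], [-1.52, 1.45], [-3.14, 3.14]. Speed limits (rad/s): [2.22, 2.22, 2.79, 3.14, 3.14, 3.14].

## Interface

Orientations are given as a rotation vector (axis times angle).
In Python, from rig import sense, get_image, calibration, hand_in gives the robot as it stands.
- The arm moves only by the shell command python3 -m jog 'ROWS' [FORCE]. ROWS is JSON, one flat list of numbers, 5 for each row, row after row: the shift along the tool's x, y, z in cm, then the turn about the tool's z in degrees, then the finger opening in cm, from 0 to 8.54. A call has exactly 10 rows; each row is the pose to reach, as a shift and turn from the pose commanded when the call began, along the tool's axes at that moment; what a row does not reach only later rows make up. A row lasts 1/10 s, in which the tool goes at most 50 mm and 8.59 degrees, less where a joint would pass 70% of its speed; a pose out of reach is approached as far as the arm can. A call with a gripper value outside its range is refused whole. The fingers move at their own pace and stop on an object; FORCE is the grip in N (left out, the last holds). Time passes only in rows, so rows that repeat a pose let the fingers close, or fill a call up. It gives the time, the measured TCP pose, the force, the opening and the grip force at its end, in the units of the state.
- sense(): the state, without advancing time (a new reading comes with each control period).
- get_image(name): name is "scene" or "top"; returns the picture (384x512x3 uint8, blue, green, red); there is no depth.
- calibration(name): a dict with "camera_matrix" (3x3 intrinsics, pixels), "dist_coeffs" ([k1, k2, p1, p2, k3] as OpenCV has them; the pictures are not rectified), "world_from_camera" (4x4, takes a point from camera to world coordinates). Camera axes: x right, y up, looking along -z (the intrinsics and any distortion apply to the point x, -y, -z); pixel columns grow to the right and rows downward; lengths in m; the calibration is good to about 2 mm. A picture is of the moment at which its call begins. calibration takes no time and is no camera call.
- hand_in(): hands the job in; it is judged then, once.
The state is a dict: "clock": time; "q": joint angles; "joint_velocities": joint speeds; "joint_efforts": joint torques, N m; "tcp_pos": TCP position; "eef_rot": TCP orientation; "ft_force": force on the tool from outside, world axes, zero at the start; "ft_torque": the same for the moment, N m; "width": finger opening in m; "gripper_force": force on a finger pad.
Only numpy, scipy, OpenCV 4.12 (cv2) and the standard library are available. Lean on these libraries where they do the work, as an engineer would, in place of code of your own. Each camera call takes 0.05 s, during which the arm holds its last target. There are 200 camera calls.

## Working session

There is one attempt and no reset: what is moved stays moved. The work goes in short steps, Python scripts to look and compute and a shell command to move; the robot and the scene stay as the last step left them, time stands still between calls to the robot, and variables do not carry over. Pictures are saved under pics/ and viewed, at most 10 in all, crops included, and the job is handed in when it is done.

```bash
mkdir -p pics; ls; python3 - <<'E'
from rig import *
import cv2,numpy as np
s=sense()
for k in('clock','tcp_pos','eef_rot','ft_force','width'):print(k,s[k])
for n in('scene','top'):
    cv2.imwrite(f'pics/{n}0.png',get_image(n)); c=calibration(n)
    print(n,np.round(c['camera_matrix'],1).tolist(),c['dist_coeffs'],np.round(c['world_from_camera'],3).tolist())
E
```

```text
pics
clock 0.0
tcp_pos [0.16806852 0.52338258 0.23062684]
eef_rot [-4.86147254e-01 -3.10334787e+00  2.14009655e-03]
ft_force [ 0.88972426  0.23394053 -1.04034549]
width 0.08577747509148573
scene [[478.8, 0.0, 260.1], [0.0, 478.8, 184.3], [0.0, 0.0, 1.0]] [-0.1677738  0.         0.         0.         0.       ] [[0.042, -0.6, 0.799, 1.752], [0.999, 0.036, -0.025, -0.067], [-0.013, 0.799, 0.601, 0.968], [0.0, 0.0, 0.0, 1.0]]
top [[476.8, 0.0, 248.0], [0.0, 476.8, 195.0], [0.0, 0.0, 1.0]] [-0.03402324  0.          0.          0.          0.        ] [[0.013, 0.996, -0.09, 0.454], [-1.0, 0.013, -0.004, -0.033], [-0.003, 0.091, 0.996, 1.428], [0.0, 0.0, 0.0, 1.0]]
```

View pics/scene0.png

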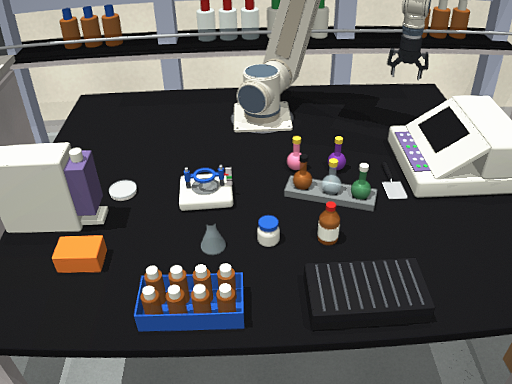

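View pics/top0.png

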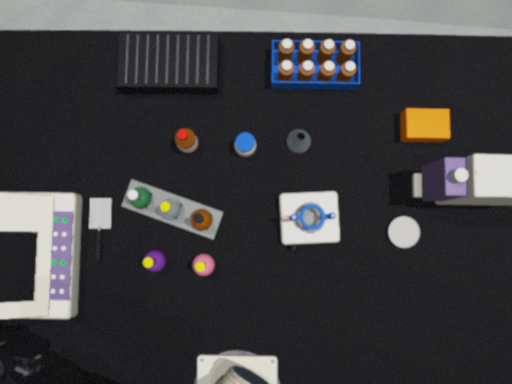

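Three things have a yellow stopper: the pink flask (scene 296,141; top 201,266), the purple flask (scene 338,141; top 149,262) and the clear one in the rack's middle well (scene 333,163; top 166,207). By the description it is the clear one in the rack. The cradle is at top (310,217), with the ring blue. I'll check the choice in a crop and measure.

```bash
cat > h.py <<'E'
from rig import *
import cv2,numpy as np
from scipy.spatial.transform import Rotation as Ro
def ray(n,uv):
    c=calibration(n);K=np.array(c['camera_matrix']);T=np.array(c['world_from_camera'])
    p=cv2.undistortPoints(np.array([[uv]],float),K,np.array(c['dist_coeffs']))[0,0]
    d=T[:3,:3]@np.array([p[0],-p[1],-1]);return T[:3,3],d/np.linalg.norm(d)
def plane(n,uv,z):
    o,d=ray(n,uv);return o+d*(z-o[2])/d[2]
def tri(a,b):
    (o1,d1),(o2,d2)=ray('scene',a),ray('top',b)
    t=np.linalg.lstsq(np.c_[d1,-d2],o2-o1,rcond=None)[0]
    p,q=o1+d1*t[0],o2+d2*t[1];return (p+q)/2,np.linalg.norm(p-q)
def mask(im,lo,hi,box):
    h=cv2.inRange(cv2.cvtColor(im,cv2.COLOR_BGR2HSV),lo,hi);m=np.zeros_like(h)
    x0,y0,x1,y1=box;m[y0:y1,x0:x1]=h[y0:y1,x0:x1];return m
def cen(m):
    M=cv2.moments(m,True);return (M['m10']/M['m00'],M['m01']/M['m00']),M['m00']
E
python3 - <<'E'
from h import *
S,T=cv2.imread('pics/scene0.png'),cv2.imread('pics/top0.png')
Y=((22,120,100),(38,255,255))
a,na=cen(mask(S,*Y,(322,150,345,172)));b,nb=cen(mask(T,*Y,(155,195,182,218)))
print('yellow',a,na,b,nb,tri(a,b),plane('top',b,.133),plane('top',b,.14))
B=((100,120,60),(125,255,255))
m=mask(T,*B,(275,190,345,245));c=cv2.findContours(m,cv2.RETR_CCOMP,cv2.CHAIN_APPROX_NONE)
for k,h in zip(c[0],c[1][0]):
    if len(k)>8:
        (x,y),r=cv2.minEnclosingCircle(k);cc,n=cen(cv2.drawContours(np.zeros_like(m),[k],-1,255,-1));print('blue',np.round((x,y,r),1),h[3],n,np.round(cc,1),plane('top',cc,.09))
W=mask(T,(0,0,150),(180,60,255),(270,182,350,252))
k=max(cv2.findContours(W,0,1)[0],key=cv2.contourArea);R=cv2.minAreaRect(k);print('base',R,plane('top',R[0],.045))
print('base corners',[np.round(plane('top',p,.045)[:2],3).tolist() for p in cv2.boxPoints(R)])
G=mask(T,(0,0,70),(180,50,200),(115,172,230,245))
k=max(cv2.findContours(cv2.morphologyEx(G,cv2.MORPH_CLOSE,np.ones((25,25))),0,1)[0],key=cv2.contourArea);R=cv2.minAreaRect(k);print('rack',R,plane('top',R[0],.024))
print([np.round(plane('top',p,.024)[:2],3).tolist() for p in cv2.boxPoints(R)])
r=lambda i,x0,y0,x1,y1:cv2.resize(i[y0:y1,x0:x1],(400,300),interpolation=cv2.INTER_CUBIC)
cv2.imwrite('pics/crop1.png',np.vstack([np.hstack([r(S,280,125,400,215),r(S,165,150,245,210)]),np.hstack([r(T,110,170,230,260),r(T,265,187,353,253)])]))
E
```

```text
yellow (333.0, 162.47058823529412) 68.0 (165.0, 206.2560975609756) 82.0 (array([0.53842854, 0.19833047, 0.1304673 ]), np.float64(0.0003947036063621729)) [0.53824445 0.19767991 0.133     ] [0.53779117 0.19643362 0.14      ]
blue [312.5 217.5  17.6] -1 523.0 [311.5 216.5] [ 0.51753171 -0.20667908  0.09      ]
blue [311.5 216.5  10.1] 1 329.0 [311.5 216.5] [ 0.51754995 -0.20684682  0.09      ]
base ((309.44537353515625, 217.29795837402344), (51.21984100341797, 58.167213439941406), 87.39744567871094) [ 0.51721027 -0.20669427  0.045     ]
base corners [[0.587, -0.119], [0.597, -0.288], [0.448, -0.294], [0.439, -0.126]]
rack ((171.9671630859375, 208.71530151367188), (99.70353698730469, 31.098617553710938), 19.983104705810547) [0.53829918 0.19626762 0.024     ]
[[0.543, 0.351], [0.631, 0.323], [0.533, 0.042], [0.447, 0.072]]
```

View pics/crop1.png

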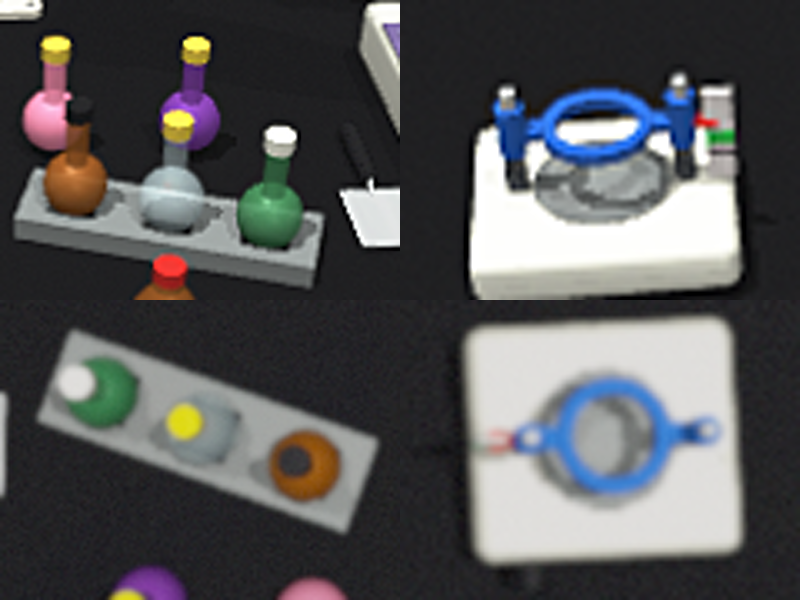

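The crop confirms it: the clear flask with the yellow stopper is in the middle well, at about (0.538, 0.197). The pink and purple flasks stand on the table outside the rack. The ring centre is at about (0.5175, -0.207), and the tool's y axis already runs along the rack row.

```bash
cat >> h.py <<'E'
def go(x,y,z):
    s=sense();R=Ro.from_rotvec(s['eef_rot']).as_matrix()
    print('t',s['clock'],'tcp',np.round(s['tcp_pos'],4),'need cm',np.round(R.T@(np.array([x,y,z])-s['tcp_pos'])*100,2),'ty',np.round(R[:,1],3),'tz',np.round(R[:,2],3),'w',s['width'],'F',np.round(s['ft_force'],2))
E
python3 -c "
from h import *
go(.538,.197,.231)"
python3 -m jog '[-1,-0.4,0,0,5, -3,-1.3,0,0,5, -6,-2.6,0,0,5, -9,-3.9,0,0,5, -12,-5.2,0,0,5, -15,-6.5,0,0,5, -18,-7.8,0,0,5, -21,-9.1,0,0,5, -23,-10,0,0,5, -24,-10.4,0,0,5]' 40
python3 -c "
from h import *
go(.538,.197,.231)"
```

```text
t 0.1 tcp [0.1681 0.5234 0.2308] need cm [-4.520e+01 -1.976e+01 -1.000e-02] ty [ 0.306  0.952 -0.001] tz [-0.001 -0.001 -1.   ] w 0.08519787199076997 F [ 0.39 -0.45  0.14]
clock: 1.1
tcp_pos: [0.3663, 0.3495, 0.2311]
eef_rot: [0.49, 3.103, -0.001]
ft_force: [-0.6, -0.3, 0.2]
width: 0.0501
gripper_force: 0.0
t 1.1 tcp [0.3663 0.3495 0.2311] need cm [-2.103e+01 -9.220e+00  2.000e-02] ty [ 0.308  0.951 -0.   ] tz [-0. -0. -1.] w 0.050119237244016554 F [-0.56 -0.26  0.24]
```

```bash
python3 -m jog '[-2,-0.9,0,0,5, -5,-2.2,0,0,5, -8,-3.5,0,0,5, -11,-4.8,0,0,5, -14,-6.1,0,0,5, -17,-7.4,0,0,5, -19.5,-8.5,0,0,5, -21,-9.2,0,0,5, -21,-9.2,0,0,5, -21,-9.2,0,0,5]'
python3 - <<'E'
from h import *
go(.538,.197,.081)
S,T=get_image('scene'),get_image('top')
r=lambda i,x0,y0,x1,y1:cv2.resize(i[y0:y1,x0:x1],(400,300),interpolation=cv2.INTER_CUBIC)
cv2.imwrite('pics/over.png',np.hstack([r(S,280,95,440,215),r(T,110,150,230,240)]))
E
```

```text
clock: 2.1
tcp_pos: [0.5362, 0.1997, 0.2311]
eef_rot: [-0.486, -3.103, -0.0]
ft_force: [-0.5, -1.1, 0.7]
width: 0.0501
gripper_force: 0.0
t 2.1 tcp [0.5362 0.1997 0.2311] need cm [-0.27 -0.2  15.01] ty [ 0.306  0.952 -0.   ] tz [-0.001  0.    -1.   ] w 0.05011006177592885 F [-0.5  -1.06  0.66]
```

View pics/over.png

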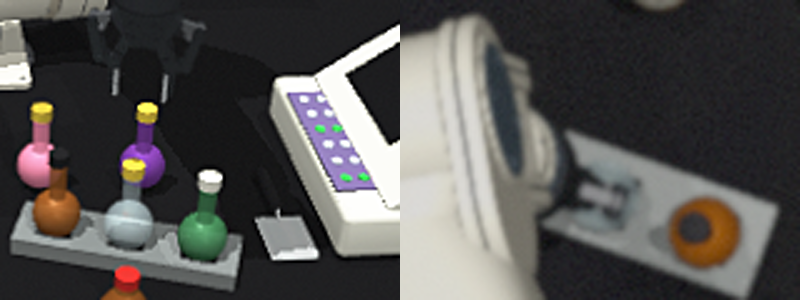

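The open fingers are over the flask in both views (scene tips at about 336,131, stopper at 333,163), and the neighbouring flasks are clear. I'm correcting x and y, then going down.

```bash
python3 -m jog '[-0.2,-0.2,0,0,5, -0.27,-0.2,2,0,5, -0.27,-0.2,4,0,5, -0.27,-0.2,6,0,5, -0.27,-0.2,8,0,5, -0.27,-0.2,10,0,5, -0.27,-0.2,12,0,5, -0.27,-0.2,13.5,0,5, -0.27,-0.2,14.6,0,5, -0.27,-0.2,15,0,5]'
python3 -m jog '[0,0,0,0,4, 0,0,0,0,3, 0,0,0,0,2, 0,0,0,0,1.5, 0,0,0,0,1.5, 0,0,0,0,1.5, 0,0,0,0,1.5, 0,0,0,0,1.5, 0,0,0,0,1.5, 0,0,0,0,1.5]' 70
python3 -c "
from h import *
go(.538,.197,.081)"
```

```text
clock: 3.2
tcp_pos: [0.538, 0.197, 0.0805]
eef_rot: [-0.485, -3.103, 0.001]
ft_force: [-0.3, 0.4, -0.3]
width: 0.0501
gripper_force: 0.0
clock: 4.2
tcp_pos: [0.5392, 0.1971, 0.0819]
eef_rot: [0.486, 3.102, 0.002]
ft_force: [0.9, 5.2, 5.3]
width: 0.0228
gripper_force: 68.0
t 4.2 tcp [0.5392 0.1971 0.0819] need cm [ 0.11 -0.04  0.09] ty [0.306 0.952 0.001] tz [ 0.001  0.001 -1.   ] w 0.02278734959211875 F [0.87 5.21 5.3 ]
```

```bash
python3 -m jog '[0,0,-0.5,0,1.5, 0,0,-2,0,1.5, 0,0,-4,0,1.5, 0,0,-6,0,1.5, 0,0,-8,0,1.5, 0,0,-10,0,1.5, 0,0,-12,0,1.5, 0,0,-14,0,1.5, 0,0,-15.5,0,1.5, 0,0,-16,0,1.5]'
python3 - <<'E'
from h import *
go(.5175,-.2067,.24)
S,T=get_image('scene'),get_image('top')
r=lambda i,x0,y0,x1,y1:cv2.resize(i[y0:y1,x0:x1],(400,300),interpolation=cv2.INTER_CUBIC)
cv2.imwrite('pics/lift.png',np.hstack([r(S,270,85,430,205),r(T,90,150,230,255)]))
E
```

```text
clock: 5.2
tcp_pos: [0.5386, 0.1962, 0.2423]
eef_rot: [0.487, 3.103, -0.001]
ft_force: [0.1, 0.1, -1.7]
width: 0.0226
gripper_force: 68.0
t 5.2 tcp [0.5386 0.1962 0.2423] need cm [-10.32 -39.     0.27] ty [ 0.306  0.952 -0.001] tz [ 0.001 -0.001 -1.   ] w 0.022580834507843293 F [ 0.07  0.05 -1.74]
```

View pics/lift.png

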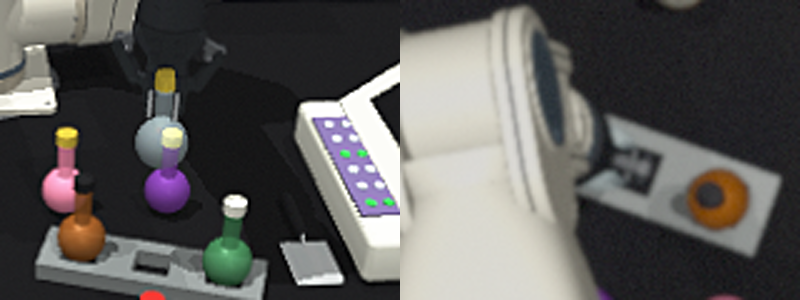

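The flask is held clear of its well, upright between the pads (scene crop: stopper 165,80, ball 161,143). The other flasks haven't moved. I'm carrying it to the cradle at this height.

```bash
python3 -m jog '[-0.2,-0.7,0,0,1.5, -0.5,-2,0,0,1.5, -1.1,-4,0,0,1.5, -1.7,-6.5,0,0,1.5, -2.4,-9,0,0,1.5, -3.1,-11.5,0,0,1.5, -3.7,-14,0,0,1.5, -4.4,-16.5,0,0,1.5, -5,-19,0,0,1.5, -5.7,-21.5,0,0,1.5]'
python3 -m jog '[-0.6,-2.4,0,0,1.5, -1.2,-4.8,0,0,1.5, -1.9,-7.2,0,0,1.5, -2.5,-9.6,0,0,1.5, -3.2,-12,0,0,1.5, -3.8,-14.2,0,0,1.5, -4.2,-16,0,0,1.5, -4.5,-17,0,0,1.5, -4.6,-17.4,0,0,1.5, -4.6,-17.4,0,0,1.5]'
python3 - <<'E'
from h import *
go(.5175,-.2067,.24)
S,T=get_image('scene'),get_image('top')
cv2.imwrite('pics/s1.png',S);cv2.imwrite('pics/t1.png',T)
Y=((18,100,80),(38,255,255))
a,na=cen(mask(S,*Y,(180,90,240,170)));print(a,na)
G=mask(S,(85,15,60),(110,90,255),(150,90,250,200)) 
r=lambda i,x0,y0,x1,y1:cv2.resize(i[y0:y1,x0:x1],(400,300),interpolation=cv2.INTER_CUBIC)
cv2.imwrite('pics/over2.png',np.hstack([r(S,150,95,270,185+0),r(T,265,187,353,253)]))
E
```

```text
clock: 6.3
tcp_pos: [0.5262, -0.0274, 0.2406]
eef_rot: [-0.487, -3.102, 0.0]
ft_force: [-0.2, 0.5, -1.2]
width: 0.0225
gripper_force: 68.1
clock: 7.3
tcp_pos: [0.5174, -0.2055, 0.241]
eef_rot: [-0.487, -3.103, -0.0]
ft_force: [-0.8, -0.0, -2.4]
width: 0.0224
gripper_force: 68.1
t 7.3 tcp [ 0.5174 -0.2055  0.241 ] need cm [-0.05 -0.12  0.1 ] ty [0.307 0.952 0.   ] tz [-0.001  0.    -1.   ] w 0.022437066971074907 F [-0.79 -0.04 -2.42]
(197.01754385964912, 118.35087719298245) 57.0
```

View pics/over2.png

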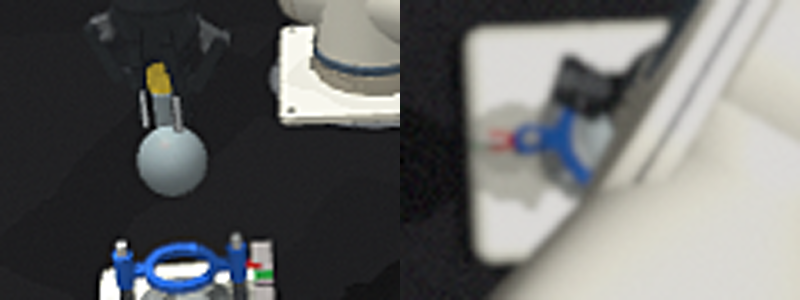

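```bash
python3 - <<'E'
from h import *
S=cv2.imread('pics/s1.png')
def atx(uv,x):
    o,d=ray('scene',uv);return np.round(o+d*(x-o[0])/d[0],4)
g=S[120:160,180:225].astype(int).mean(2);m=np.zeros(S.shape[:2],np.uint8);m[128:160,180:225]=(S[128:160,180:225].max(2)>70)*255
k=max(cv2.findContours(m,0,1)[0],key=cv2.contourArea);c,r=cv2.minEnclosingCircle(k[k[:,0,1]>133]);print('ball',c,r,atx(c,.5174),'stopper',atx((197,118.35),.5174))
B=mask(S,(100,120,60),(125,255,255),(175,155,240,190));cs,h=cv2.findContours(B,cv2.RETR_CCOMP,1)
for q,hh in zip(cs,h[0]):
    if hh[3]>=0 and len(q)>5:
        e=cv2.fitEllipse(q);print('ringhole',e,plane('scene',e[0],.085),plane('scene',e[0],.09))
E
```

```text
ball (201.04010009765625, 142.56417846679688) 10.479984283447266 [ 0.5174 -0.2048  0.2058] stopper [ 0.5174 -0.2097  0.2894]
ringhole ((203.92979431152344, 175.07662963867188), (8.182989120483398, 17.721357345581055), 85.1796875) [ 0.51800303 -0.20597391  0.085     ] [ 0.5249889  -0.20518931  0.09      ]
```

```bash
python3 -m jog '[0,-0.1,0.5,0,1.5, 0,-0.1,1.5,0,1.5, 0,-0.1,3,0,1.5, 0,-0.1,4.5,0,1.5, 0,-0.1,6,0,1.5, 0,-0.1,7.2,0,1.5, 0,-0.1,8.2,0,1.5, 0,-0.1,8.8,0,1.5, 0,-0.1,9,0,1.5, 0,-0.1,9,0,1.5]' 100
python3 -c "
from h import *
go(.5175,-.2065,.144)"
python3 -m jog '[0,0,0.1,0,1.5, 0,0,0.2,0,1.5, 0,0,0.3,0,1.5, 0,0,0.4,0,1.5, 0,0,0.5,0,1.5, 0,0,0.6,0,1.5, 0,0,0.7,0,1.5, 0,0,0.8,0,1.5, 0,0,0.8,0,1.5, 0,0,0.8,0,1.5]'
python3 - <<'E'
from h import *
go(.5175,-.2065,.131)
S=get_image('scene');cv2.imwrite('pics/s2.png',S)
cv2.imwrite('pics/seat.png',cv2.resize(S[120:216,155:255],(800,600)[:1]+(600,),interpolation=cv2.INTER_CUBIC))
E
```

```text
clock: 8.4
tcp_pos: [0.5175, -0.2062, 0.1513]
eef_rot: [0.486, 3.104, -0.0]
ft_force: [-0.0, 0.3, -2.1]
width: 0.0219
gripper_force: 96.6
t 8.4 tcp [ 0.5175 -0.2062  0.1513] need cm [-0.01 -0.03  0.73] ty [ 0.306  0.952 -0.   ] tz [ 0. -0. -1.] w 0.021908908229639118 F [-0.01  0.31 -2.13]
clock: 9.4
tcp_pos: [0.5177, -0.2063, 0.1435]
eef_rot: [0.486, 3.103, -0.0]
ft_force: [3.5, -0.2, 3.3]
width: 0.0221
gripper_force: 96.5
t 9.4 tcp [ 0.5177 -0.2063  0.1435] need cm [ 0.02 -0.03  1.25] ty [ 0.306  0.952 -0.   ] tz [ 0.001 -0.    -1.   ] w 0.022095573128792474 F [ 3.51 -0.17  3.29]
```

View pics/seat.png

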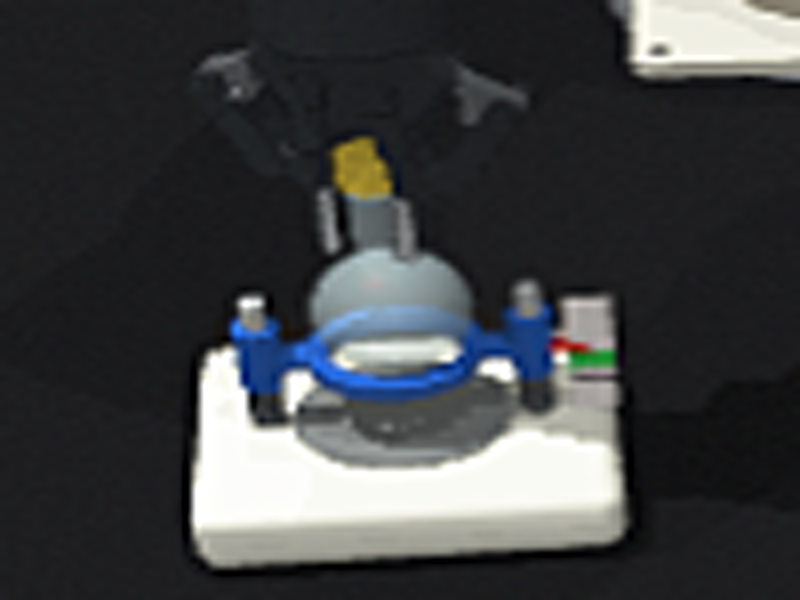

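The ball is in the ring and the flask is upright. The red pointer (565,345) is just above the green band (595,358). A sideways push of 3.5 N in +x says the flask sits slightly to -x, so I'm shifting about 1 mm while pressing part of the way.

```bash
python3 -m jog '[-0.05,0.01,0,0,1.5, -0.1,0.03,0,0,1.5, -0.1,0.03,0.1,0,1.5, -0.1,0.03,0.2,0,1.5, -0.1,0.03,0.3,0,1.5, -0.1,0.03,0.4,0,1.5, -0.1,0.03,0.5,0,1.5, -0.1,0.03,0.6,0,1.5, -0.1,0.03,0.6,0,1.5, -0.1,0.03,0.6,0,1.5]'
python3 - <<'E'
from h import *
go(.5175,-.2065,.131)
for _ in range(4):
    S=get_image('scene');print(np.round(sense()['ft_force'],2))
    m=cv2.bitwise_or(mask(S,(0,130,80),(8,255,255),(220,150,240,185)),mask(S,(172,130,80),(180,255,255),(220,150,240,185)))
print('red',cen(m));print('green',cen(mask(S,(45,120,60),(75,255,255),(220,150,240,185))))
S2=cv2.imread('pics/s2.png');f=lambda S:cen(cv2.bitwise_or(mask(S,(0,130,80),(8,255,255),(220,150,240,185)),mask(S,(172,130,80),(180,255,255),(220,150,240,185))))
S0=cv2.imread('pics/scene0.png');print('before',f(S2),'start',f(S0))
E
```

```text
clock: 10.45
tcp_pos: [0.5187, -0.2063, 0.1375]
eef_rot: [0.486, 3.103, -0.0]
ft_force: [2.6, -1.3, 4.9]
width: 0.0222
gripper_force: 96.3
t 10.45 tcp [ 0.5187 -0.2063  0.1375] need cm [ 0.11 -0.06  0.65] ty [ 0.306  0.952 -0.   ] tz [ 0.001 -0.    -1.   ] w 0.022171781257928708 F [ 2.62 -1.3   4.85]
[ 2.12 -1.8   5.78]
[ 2.27 -1.36  4.99]
[ 2.76 -1.98  5.44]
[ 2.63 -0.94  5.67]
red ((225.5, 176.125), 8.0)
green ((229.0, 177.1), 10.0)
before ((225.16666666666666, 174.66666666666666), 6.0) start ((225.16666666666666, 173.66666666666666), 6.0)
```

```bash
python3 -m jog '[-0.03,-0.01,0.05,0,1.5, -0.06,-0.02,0.1,0,1.5, -0.06,-0.02,0.15,0,1.5, -0.06,-0.02,0.2,0,1.5, -0.06,-0.02,0.25,0,1.5, -0.06,-0.02,0.3,0,1.5, -0.06,-0.02,0.35,0,1.5, -0.06,-0.02,0.4,0,1.5, -0.06,-0.02,0.4,0,1.5, -0.06,-0.02,0.4,0,1.5]'
python3 - <<'E'
from h import *
go(.5175,-.2065,.131)
F=[];Im=[]
for _ in range(6):
    Im.append(get_image('scene'));F.append(sense()['ft_force'])
print('F',np.mean(F,0));S=np.mean(Im,0).astype(np.uint8)
f=lambda S:cen(cv2.bitwise_or(mask(S,(0,130,80),(8,255,255),(220,150,240,185)),mask(S,(172,130,80),(180,255,255),(220,150,240,185))))
print('red',f(S))
B=lambda S:cen(mask(S,(100,120,60),(125,255,255),(219,150,226,190)))
S0=cv2.imread('pics/scene0.png');print('sleeve',B(S),B(S0))
r=lambda i,x0,y0,x1,y1:cv2.resize(i[y0:y1,x0:x1],(400,600),interpolation=cv2.INTER_CUBIC)
cv2.imwrite('pics/press.png',np.hstack([r(S,165,125,245,205),r(S,212,155,240,190)]))
E
```

```text
clock: 11.65
tcp_pos: [0.5193, -0.2066, 0.1336]
eef_rot: [0.486, 3.103, -0.0]
ft_force: [1.0, -0.5, 6.6]
width: 0.0217
gripper_force: 96.4
t 11.65 tcp [ 0.5193 -0.2066  0.1336] need cm [ 0.17 -0.05  0.26] ty [0.306 0.952 0.   ] tz [ 0.001 -0.    -1.   ] w 0.021650320786207707 F [ 1.04 -0.54  6.56]
F [ 2.04447796 -0.61214299  7.14803439]
red ((225.5, 177.0), 4.0)
sleeve ((221.09803921568627, 176.80392156862746), 51.0) ((221.03703703703704, 173.53703703703704), 54.0)
```

View pics/press.png

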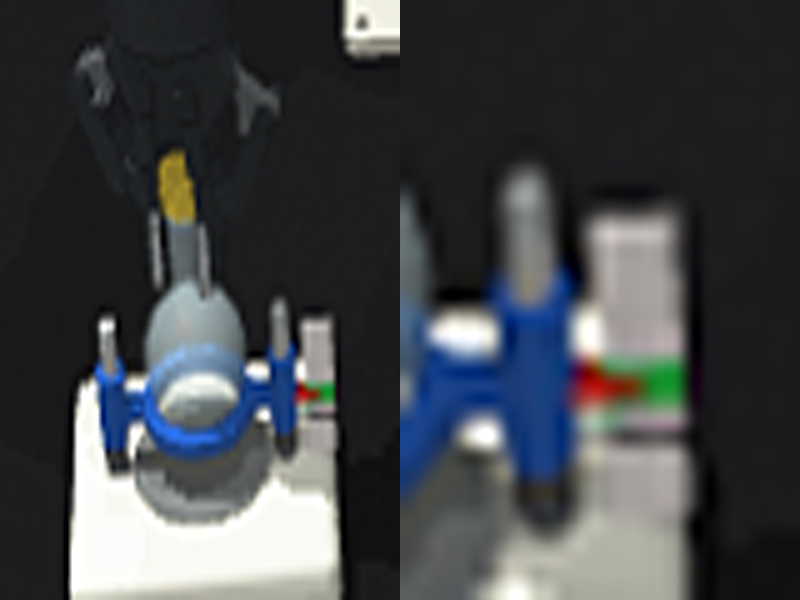

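The red pointer tip (640,385 in the crop) is in the middle of the green band. The push of about 9 N and the sleeve's drop both put the ring 12 to 13 mm down, and the flask is upright and held. I'm handing in.

```bash
python3 -c "
from rig import *
print(hand_in())"
```

```text
the job is handed in; nothing more can be done
None
```

I handed the job in with the yellow-stoppered flask upright in the ring, still gripped and pressed about 12–13 mm down, and the red pointer in the green band; the hand-in gave no verdict.

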